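# Close the bench steriliser and tighten its capstan

## Task

Close the small bench steriliser: swing its bridge gently home over the lid, into the hook, by the upright handle at the bridge's free end. Then screw the lid down by pushing the capstan round clockwise (seen from above), spoke after spoke, until it is hand-tight, which is when the spoke takes a push of about 12 N on its rod, just inside the ball, to move further; no harder, or the gasket is crushed. Leave the bridge home and the lid clamped tight, and do not disturb the other things on the bench.

Things in the scene. Friction and masses are not known exactly. Their poses are not given: they have to be found in the camera images.
- steriliser: Bench steriliser, fixed: white base 230 (x) x 210 (y) x 50 mm, on it a steel pot 176 mm wide, rim at z = 155 mm, its loose lid lying ready on it (parts up to z = 200 mm). Origin: underside, on the pot's axis; z up; -x: front with hook post, +x: rear with the bridge's pivot post. The hook post (22 x 12 mm) stands at x = -102 mm, its C-shaped mouth open to -y, its top at z = 238 mm
- bridge (a joint): Angle of the bridge, a steel bar 32 mm wide (z = 200 to 222 mm in the steriliser's frame) turning on the pivot post. 0 = home: along the steriliser's -x axis, over the lid and in the hook, against a hard stop. Grows as it opens towards the steriliser's -y side (counter-clockwise from above), 1.3 rad at most. Stiff: about 1.3 N at the handle; stays where it is left
- bridge_pivot (a point): Point on the bridge's pivot axis, z = 240 mm in the steriliser's frame, 102 mm from the capstan's axis; x points from the free end to the pivot. The bridge has no latch: clockwise pushes on spokes on the hook's side of the hub, or at its flanks, press the bridge onto its stop; pushes on the pivot's side of the hub can swing it open
- bridge_pin (a point): Middle of the upright handle at the bridge's free end, 237 mm from the pivot axis, 135 mm from the capstan's axis, at z = 240 mm: a pin 14 mm thick, from z = 222 mm up, with a black ball 24 mm wide on top, centre at z = 255 mm, top at 267 mm. Axes as bridge_pivot
- capstan (a joint): Turn of the capstan, rad; grows clockwise seen from above, which takes it and the screw down 2.0 mm per rad. Starts between 0 and 0.9; the screw meets the lid somewhere between 2.5 and 4.5, and is tight 0.2 to 0.6 rad after that. Turning free takes about 0.1 N m, tight is 0.6 to 0.9 N m (12 N at 64 mm from the axis is 0.77 N m); it stays where it is left
- capstan_hub (a point): Centre of the capstan, on its axis, at the height of the spokes (z = 266 mm in the steriliser's frame at joint value 0). Hub 40 mm wide, 30 mm high. Four level spokes at 90 degrees: steel rods 10 mm thick, bare from 20 to 77 mm from the axis, then a black ball 22 mm wide, centred at 88 mm. Below the spokes' axes 30 mm or more are free down to the bar (less over the boss round the axis, 48 mm wide)
- spoke_ball (a point): Centre of the ball of one of the four alike spokes, 88 mm from the capstan's axis: shows where the spokes stand
- screw: The clamping screw with the capstan on it, carried by the bridge; its plain end, 16 mm wide, will bear on the lid's boss. How high the lid lies cannot be told beforehand: its rubber gasket differs by 3 mm from run to run. Origin on the capstan's axis, 66 mm below the centre of the spokes; its axes turn with the bridge, not with the capstan
- microplate: white 96-well plate, 127 x 85 x 14 mm, lying on the bench under the path of the bridge. Bystander. Origin: centre of its underside
- tip_box: blue pipette-tip box with clear lid, 120 x 85 x 65 mm. Bystander. Origin: centre of its underside
- buffer_bottle: glass bottle with blue cap, 60 mm wide, 130 mm tall. Bystander. Origin: centre of its underside
- dropper: small amber bottle, 32 mm wide, 65 mm tall. Bystander. Origin: centre of its underside
- beaker: glass beaker, 60 mm wide, 70 mm tall. Bystander. Origin: centre of its underside
- jar: white jar with screw cap, 66 mm wide, 85 mm tall. Bystander. Origin: centre of its underside
- forceps: steel forceps, 140 mm long, lying on the bench in front of the steriliser. Bystander. Origin: its middle, at the underside

How it is judged:
By the outcome, as a careful person would: the job done as asked, in the order asked, and still so for the second after the job is handed in, with the robot touching nothing.
It also fails if it takes over 72 s, if anything falls off the work surface, if the arm or the gripper's body presses on something with over 40 N, if the wrist force passes 120 N, or if a joint passes its speed limit or range.

## Robot

A 6-joint arm with a two-finger parallel gripper is mounted at the origin on the work surface. World frame = base frame: x ahead of the robot, y to its left, z up, the work surface at z = 0. Lengths are in m, angles in degrees, forces in N, time in s.
With the tool pointing down it reaches from about 0.4 to 0.825 m from the base axis. Payload 7 kg.
Tool frame: the origin (TCP) lies on the centre line of the jaws, within the pads' length; the fingertips stand 19 mm ahead of it and the grasp point (between the pads) is the TCP; z points along the fingers, y is the line along which they close (so a half turn about z gives the same grasp; the last joint's range is limited). The gripper opens to 88 mm and grips with 3 to 60 N. Pads are 19 mm wide; open, the fingers measure 130 mm over their backs; the gripper's body (78 mm by 193 mm) begins 47 mm behind the grasp point.
Start: joints at [83.658, 20.546, 0.682, 0, -70.136, -16.507], TCP at [0.262, 0.622, 0.208] pointing down, gripper open.
Joint ranges: [-176.03, 176.03], [-82.01, 121.73], [-58.28, 71.71], [-173.87, 95.51], [-174.79, -0.11], [-173.66, 173.66]. Speed limits (degrees/s): [136.94, 136.94, 172.46, 180, 180, 180].

## Interface

Orientations are given as [roll, pitch, yaw] about the fixed x, y, z axes, in that order (R = Rz(yaw) Ry(pitch) Rx(roll)).
In Python, from plant import get_state, capture, close_job gives the robot as it stands.
- The arm moves only by the tool apply_moves, never from a script. Its argument "targets" is a list of rows, each a list of 7 numbers: the opening, from 0 (shut) to 1 (fully open), then the shift along the tool's x, y, z normalised to -1 to 1, where 1 is 1000 mm, then the turn, a rotation vector about the tool's x, y, z normalised to -1 to 1, where 1 is 90 degrees. In form: [[claw, tx, ty, tz, ax, ay, az], ...]. A call has 1 to 20 rows; each row shifts and turns the commanded pose from where the row before left it, along the tool's axes as they then stand; what a row does not reach is not made up. A row lasts 1/12 s, in which the tool goes at most 41.7 mm and 7.16 degrees, less where a joint would pass 70% of its speed; a pose out of reach is approached as far as the arm can. A call with a number of a shift or a turn outside -1 to 1 is refused whole. A call with a gripper value outside its range is refused whole. The fingers move at their own pace and stop on an object; "newtons" is the grip in N (left out, the last holds). Time passes only in rows, so rows that do not move let the fingers close. It gives the time, the measured TCP pose, the force, the opening and the grip force at its end, in the units of the state.
- get_state(): the state, without advancing time (a new reading comes with each control period).
- capture(name): name is "scene" or "side" or "wrist"; returns a dict with "frame" (420x560x3 uint8, red, green, blue), "range_z" (420x560 float32, m along the optical axis (not along the pixel's ray), 0 where there is no reading), "camera_matrix" (3x3 intrinsics, pixels), "k1" (the pictures are not rectified: a ray, as slopes to the right and down, at radius r is drawn at 1 + k1 r^2 times it, then the intrinsics apply), "T" (4x4, takes a point from camera to world coordinates). Camera axes: x right, y down, z forward; pixel columns grow to the right and rows downward; lengths in m; the calibration is good to about 2 mm. A picture is of the moment at which its call begins.
- close_job(): hands the job in; it is judged then, once.
The state is a dict: "time_s": time; "joints": joint angles; "qd": joint speeds; "joint_torque": joint torques, N m; "tcp_pos": TCP position; "eef_rot": TCP orientation; "contact_force": force on the tool from outside, world axes, zero at the start; "moment": the same for the moment, N m; "gripper_width": finger opening in m; "gripper_force": force on a finger pad.
Only numpy, scipy, OpenCV 4.12 (cv2) and the standard library are available. Lean on these libraries where they do the work, as an engineer would, in place of code of your own. Each camera call takes 0.05 s, during which the arm holds its last target. There are 200 camera calls.

## Working session

There is one attempt and no reset: what is moved stays moved. The work goes in short steps, Python scripts to look and compute and a tool call to move; the robot and the scene stay as the last step left them, time stands still between calls to the robot, and variables do not carry over. Pictures are saved under pics/ and viewed, at most 10 in all, crops included, and the job is handed in when it is done.

Besides the shell and the picture viewer there is one more tool, called after ">>>" in YAML: its name, and indented under it one key for each argument. apply_moves: Moves the arm, as the interface text tells. Scaled input: -1 to 1 covers 1000 mm each way for a shift and 90 degrees each way for a turn. Its arguments: {"type":"object","properties":{"targets":{"type":"array","items":{"type":"array","items":{"type":"number"}}},"newtons":{"type":"number"}},"required":["targets"]}

```bash
mkdir -p pics; ls
python3 - <<'E'
from plant import *
import cv2,numpy as np
print(get_state())
for n in("scene","side"):
    c=capture(n); cv2.imwrite(f"pics/{n}0.png",c["frame"][:,:,::-1]); np.savez(f"{n}0.npz",**c); print(n,c["camera_matrix"],c["k1"],c["T"])
E
```

```text
pics
{'time_s': 0.0, 'joints': array([ 8.36575550e+01,  2.05907162e+01,  6.35021194e-01, -2.13889468e-02,
       -7.01351440e+01, -1.65082639e+01]), 'qd': array([ 0.02159863, -0.01577836, -0.04374905, -0.02237032,  0.07354747,
        0.18707218]), 'joint_torque': array([ 7.34117912e-04, -5.82710373e+01,  2.93064415e+01,  6.99800581e+00,
        6.95346709e-03, -1.59070282e-04]), 'tcp_pos': array([0.26192781, 0.621557  , 0.2074363 ]), 'eef_rot': array([ 1.79907191e+02, -6.53662359e-03, -2.28579875e+01]), 'contact_force': array([-0.27439657, -0.70574557,  0.92663676]), 'moment': array([ 0.02148753, -0.06955391, -0.0003599 ]), 'gripper_force': 0.0, 'gripper_width': 0.08754474553335719}
scene [[476.42483568   0.         281.19311611]
 [  0.         476.42483568 211.61495643]
 [  0.           0.           1.        ]] -0.07534227240251733 [[-0.56479201  0.4541606  -0.68901969  1.2930094 ]
 [ 0.82508745  0.29507777 -0.48182964  0.54656525]
 [-0.01551365 -0.84063503 -0.54137978  0.7213841 ]
 [ 0.          0.          0.          1.        ]]
side [[423.87015225   0.         285.3086877 ]
 [  0.         423.87015225 213.75452666]
 [  0.           0.           1.        ]] 0.01225523555731485 [[-0.95031627 -0.24075582  0.19732114  0.38812721]
 [-0.31120432  0.74932657 -0.58451824  0.60076844]
 [-0.0071318  -0.61688438 -0.78702148  0.90953151]
 [ 0.          0.          0.          1.        ]]
```

View pics/scene0.png

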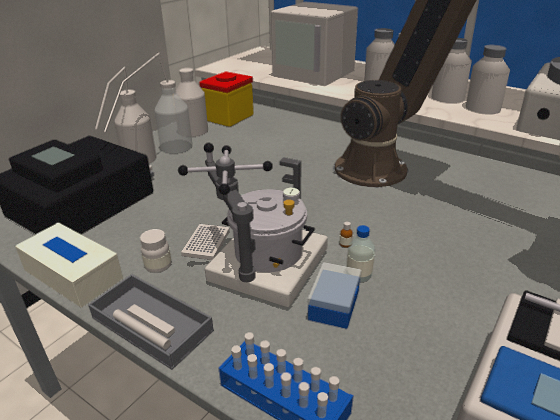

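View pics/side0.png

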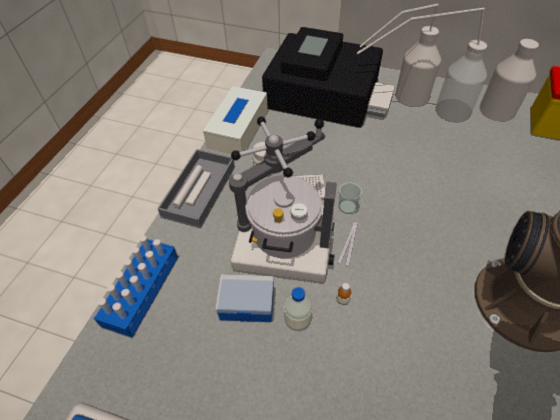

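The scene view shows the hub near (225,163), spoke balls around (209,147), (267,166), (184,170), and the pivot post at (243,210). The side view shows the hub at (274,142), balls at (262,121), (236,155), (288,173), (318,136), and the pin ball near (320,124). Next I'll locate these in 3D.

```bash
cat > h.py <<'E'
import numpy as np,cv2
def cloud(c):
    H,W=c["range_z"].shape; K=c["camera_matrix"]
    u,v=np.meshgrid(np.arange(W),np.arange(H))
    d=np.stack([(u-K[0,2])/K[0,0],(v-K[1,2])/K[1,1]],-1); s=d.copy(); k=float(c["k1"])
    for _ in range(6): s=d/(1+k*(s**2).sum(-1,keepdims=True))
    z=c["range_z"][...,None]
    p=np.concatenate([s*z,z],-1)@c["T"][:3,:3].T+c["T"][:3,3]
    p[c["range_z"]<=0]=np.nan
    return p
def blobs(mask,p,mn=8):
    n,l,st,ce=cv2.connectedComponentsWithStats(mask.astype(np.uint8))
    return [(ce[i].round(0),st[i,4],np.nanmedian(p[l==i],0).round(4)) for i in range(1,n) if st[i,4]>=mn]
E
python3 - <<'E'
from h import *
for n in("scene","side"):
    c=dict(np.load(n+"0.npz")); p=cloud(c); f=c["frame"].astype(int)
    z=p[...,2]
    print(n)
    with np.errstate(all='ignore'):
      m=(f.max(-1)<60)&(z>.22)&(z<.32)&(p[...,0]>.2)
      for b in blobs(m,p): print(' black',*b)
      for nm,lo,hi in(("bar/spokes",.21,.30),("lid",.15,.2),("base top",.04,.056)):
        m=(z>lo)&(z<hi)&(p[...,0]>.35)&(p[...,0]<1)
        for b in blobs(m,p,60): print(nm,*b)
for n in("scene","side"):
    c=np.load(n+"0.npz");f=c["frame"]
    x0,y0=(170,120) if n=="scene" else (190,90)
    cr=f[y0:y0+190,x0:x0+190,::-1]
    cr=cv2.resize(cr,(400*1,400)) ; 
    a=cr if n=="scene" else np.hstack([a,cr])
cv2.imwrite("pics/crop.png",a)
E
```

```text
scene
 black [208. 147.] 75 [ 0.5674 -0.1618  0.2565]
 black [226. 149.] 42 [ 0.5704 -0.1048  0.2691]
 black [267. 166.] 72 [0.5862 0.0191 0.2673]
 black [291. 165.] 81 [0.4953 0.0188 0.2292]
 black [226. 179.] 361 [ 0.6499 -0.0366  0.2615]
 black [182. 170.] 73 [ 0.695  -0.1184  0.2675]
bar/spokes [15. 68.] 803 [ 0.4166 -1.2758  0.2526]
bar/spokes [103. 103.] 91 [ 0.4963 -0.6413  0.2523]
bar/spokes [122.  98.] 276 [ 0.3827 -0.6781  0.2349]
bar/spokes [227. 179.] 2007 [ 0.6501 -0.0361  0.2579]
bar/spokes [291. 164.] 220 [0.4928 0.0191 0.2322]
lid [18. 89.] 513 [ 0.4297 -1.2755  0.1746]
lid [129. 115.] 425 [ 0.3864 -0.6752  0.1696]
lid [ 54. 161.] 2425 [ 0.7178 -0.5857  0.1718]
lid [272. 211.] 2913 [0.5974 0.0423 0.1684]
lid [542. 301.] 243 [0.565  0.5781 0.1567]
lid [534. 366.] 826 [0.7102 0.5971 0.152 ]
base top [ 22. 122.] 185 [ 0.4576 -1.2755  0.0482]
base top [107. 203.] 483 [ 0.6641 -0.4806  0.048 ]
base top [ 23. 216.] 187 [ 0.8307 -0.6197  0.0481]
base top [269. 267.] 2614 [0.6578 0.0796 0.0476]
base top [156. 253.] 179 [ 0.7463 -0.1905  0.0492]
base top [ 73. 275.] 531 [ 0.92
[... 831 characters left out ...]
 0.6945 -0.5872  0.1744]
lid [417.  55.] 404 [ 0.3788 -0.6659  0.171 ]
lid [282. 206.] 3860 [0.5843 0.0379 0.1699]
lid [327. 216.] 142 [0.4833 0.0327 0.1751]
base top [411.   2.] 133 [ 0.4524 -1.2749  0.0471]
base top [381.  95.] 454 [ 0.459  -0.6133  0.043 ]
base top [406.  92.] 90 [ 0.3841 -0.6472  0.048 ]
base top [285. 117.] 660 [ 0.7522 -0.4776  0.0479]
base top [351. 190.] 82 [ 0.4623 -0.1709  0.0484]
base top [348. 202.] 70 [ 0.4584 -0.1258  0.0482]
base top [283. 256.] 2313 [0.559  0.0921 0.0495]
base top [135. 287.] 2209 [0.8595 0.272  0.0482]
base top [344. 292.] 84 [0.4078 0.1318 0.043 ]
base top [243. 313.] 171 [0.6062 0.2511 0.049 ]
base top [296. 320.] 82 [0.49   0.2328 0.0476]
```

View pics/crop.png

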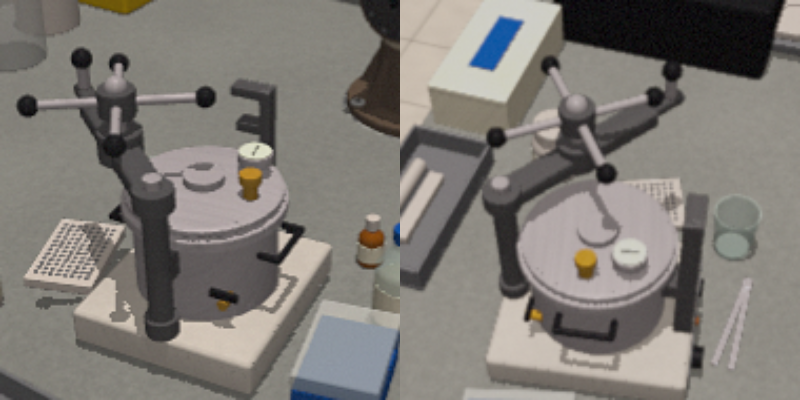

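Pin at about (0.562, -0.165), hub (0.6345, -0.052), pivot (0.690, 0.033). The bridge is about 57° open with its home direction close to world -x. Lifting first, then turning the tool to yaw -123° and travelling.

>>> apply_moves:
  targets:
    - [1,0,0,-0.034,0,0,0.0794]
    - [1,0,0,-0.034,0,0,0.0794]
    - [1,0,0,-0.034,0,0,0.0794]
    - [1,0,0,-0.034,0,0,0.0794]
    - [1,0,0,0,0,0,0.0794]
    - [1,0,0,0,0,0,0.0794]
    - [1,0,0,0,0,0,0.0794]
    - [1,0,0,0,0,0,0.0794]
    - [1,0,0,0,0,0,0.0794]
    - [1,0,0,0,0,0,0.0794]
    - [1,0,0,0,0,0,0.0794]
    - [1,0,0,0,0,0,0.0794]
    - [1,0,0,0,0,0,0.0794]
    - [1,0,0,0,0,0,0.0794]
  newtons: 5

```text
time_s: 1.27
tcp_pos: [0.262, 0.6218, 0.3438]
eef_rot: [-180.0, -0.1, -123.2]
contact_force: [0.4, 0.7, -0.0]
gripper_width: 0.0874
gripper_force: 0.0
```

>>> apply_moves:
  targets:
    - [1,0.0226,-0.0309,0,0,0,0]
    - [1,0.0226,-0.0309,0,0,0,0]
    - [1,0.0226,-0.0309,0,0,0,0]
    - [1,0.0226,-0.0309,0,0,0,0]
    - [1,0.0226,-0.0309,0,0,0,0]
    - [1,0.0226,-0.0309,0,0,0,0]
    - [1,0.0226,-0.0309,0,0,0,0]
    - [1,0.0226,-0.0309,0,0,0,0]
    - [1,0.0226,-0.0309,0,0,0,0]
    - [1,0.0226,-0.0309,0,0,0,0]
    - [1,0.0226,-0.0309,0,0,0,0]
    - [1,0.0226,-0.0309,0,0,0,0]
    - [1,0.0226,-0.0309,0,0,0,0]
    - [1,0.0226,-0.0309,0,0,0,0]
    - [1,0.0226,-0.0309,0,0,0,0]
    - [1,0.0226,-0.0309,0,0,0,0]
    - [1,0.0226,-0.0309,0,0,0,0]
    - [1,0.0226,-0.0309,0,0,0,0]
    - [1,0.0226,-0.0309,0,0,0,0]
    - [1,0.0226,-0.0309,0,0,0,0]

```text
time_s: 2.93
tcp_pos: [0.5357, -0.0951, 0.3442]
eef_rot: [180.0, 0.0, -122.9]
contact_force: [0.7, 0.9, -0.3]
gripper_width: 0.0878
gripper_force: 0.0
```

>>> apply_moves:
  targets:
    - [0.45,0.0226,-0.0309,0,0,0,0]
    - [0.45,0.0226,-0.0309,0,0,0,0]
    - [0.45,0,0,0,0,0,0]
    - [0.45,0,0,0,0,0,0]

```text
time_s: 3.27
tcp_pos: [0.5628, -0.1666, 0.3428]
eef_rot: [179.9, -0.1, -123.1]
contact_force: [-1.0, 0.9, -0.6]
gripper_width: 0.0665
gripper_force: 0.0
```

Run:
```python
from plant import *
from h import *
c=capture("wrist"); cv2.imwrite("pics/w1.png",c["frame"][:,:,::-1]); np.savez("w1.npz",**c)
p=cloud(c);f=c["frame"].astype(int);z=p[...,2]
m=(f.max(-1)<70)&(z>.24)&(z<.29)
for b in blobs(m,p,40): print(*b)
```

```text
[278. 205.] 520 [ 0.5587 -0.1707  0.2629]
[307. 260.] 407 [ 0.5635 -0.1138  0.2724]
[278. 324.] 389 [ 0.6246 -0.0721  0.2719]
```

View pics/w1.png

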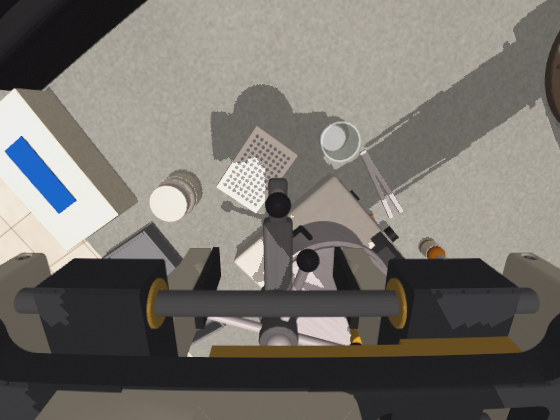

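The wrist view shows the pin ball at (278,205), centred between the fingers, with the nearest spoke ball at (307,260) well clear. Descending and gripping lightly.

>>> apply_moves:
  targets:
    - [0.45,0,0,0,0,0,0]
    - [0.45,0,0,0.01,0,0,0]
    - [0.45,0,0,0.02,0,0,0]
    - [0.45,0,0,0.02,0,0,0]
    - [0.45,0,0,0.02,0,0,0]
    - [0.45,0,0,0.01,0,0,0]
    - [0.45,0,0,0.01,0,0,0]
    - [0.45,0,0,0,0,0,0]
    - [0.2,0,0,0,0,0,0]
    - [0.2,0,0,0,0,0,0]
    - [0.2,0,0,0,0,0,0]
    - [0.2,0,0,0,0,0,0]
    - [0.2,0,0,0,0,0,0]
  newtons: 5

```text
time_s: 4.4
tcp_pos: [0.5632, -0.1647, 0.255]
eef_rot: [-179.9, 0.0, -122.9]
contact_force: [0.2, -0.3, 0.1]
gripper_width: 0.018
gripper_force: 0.0
```

Run:
```python
from plant import *
from h import *
s=get_state();print(s["tcp_pos"],s["contact_force"],s["gripper_width"],s["gripper_force"])
c=capture("side"); np.savez("s2.npz",**c)
w=capture("wrist")
a=c["frame"][80:220,220:420,::-1]; b=w["frame"][:,:,::-1]
a=cv2.resize(a,(400,280)); b=cv2.resize(b,(400,300))
cv2.imwrite("pics/s2.png",np.vstack([a,b]))
```

```text
[ 0.56318521 -0.16471577  0.25499024] [ 0.15549786 -0.30118872  0.14082119] 0.018043136445829697 0.0
```

View pics/s2.png

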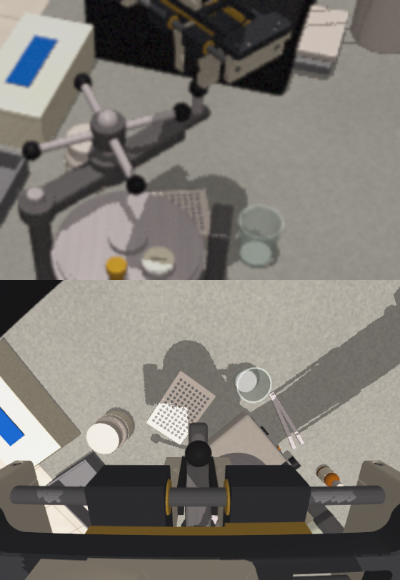

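Run:
```python
from plant import *
from h import *
c=dict(np.load("s2.npz"));p=cloud(c);f=c["frame"].astype(int);z=p[...,2]
m=(f.max(-1)<60)&(z>.24)&(z<.3); 
for b in blobs(m,p,15): print('side',*b)
c=capture("wrist");p=cloud(c);f=c["frame"].astype(int);z=p[...,2];np.savez("w2.npz",**c)
m=(f.max(-1)<70)&(z>.235)&(z<.29)
for b in blobs(m,p,40): print('wrist',*b)
print(c["T"])
m[:]=0
for v in range(215,300,8): print(v,p[v,278].round(3),f[v,278], p[v,262].round(3),f[v,262])
```

```text
side [316. 117.] 119 [ 0.5688 -0.162   0.2771]
side [260. 120.] 41 [ 0.6893 -0.1166  0.2728]
side [311. 136.] 59 [ 0.5634 -0.1028  0.2706]
side [273. 150.] 94 [ 0.632  -0.0355  0.2671]
side [235. 155.] 65 [0.7015 0.0073 0.2711]
side [288. 172.] 70 [0.5777 0.0214 0.271 ]
side [552. 266.] 1266 [0.0726 0.109  0.2644]
wrist [277. 247.] 1380 [ 0.5586 -0.1712  0.264 ]
wrist [454. 336.] 67 [ 0.4897 -0.0136  0.2359]
[[-8.39802980e-01  5.16337883e-01  1.67708512e-01  5.17332308e-01]
 [ 5.42891255e-01  7.98841379e-01  2.59078243e-01 -2.35833927e-01]
 [-2.00587505e-04  3.08622166e-01 -9.51184692e-01  4.30478371e-01]
 [ 0.00000000e+00  0.00000000e+00  0.00000000e+00  1.00000000e+00]]
215 [ 0.556 -0.174  0.22 ] [96 90 89] [ 0.614 -0.125  0.012] [239 237 230]
223 [ 0.556 -0.174  0.237] [98 91 91] [ 0.624 -0.111 -0.001] [164 160 150]
231 [ 0.554 -0.177  0.26 ] [29 28 28] [ 0.632 -0.1   -0.002] [116 113 107]
239 [ 0.556 -0.174  0.264] [32 31 32] [ 0.566 -0.177  0.259] [25 25 26]
247 [ 0.558 -0.171  0.267] [36 36 37] [ 0.568 -0.173  0.261] [26 26 27]
255 [ 0.562 -0.166  0.266] [32 30 31] [ 0.586 -0.15   0.214] [49 47 46]
263 [ 0.577 -0.141  0.222] [73 70 71] [ 0.588 -0.148  0.222] [72 69 69]
271 [ 0.581 -0.135  0.222] [75 71 71] [ 0.591 -0.142  0.222] [74 71 70]
279 [ 0.585 -0.129  0.221] [73 70 70] [nan nan nan] [112 107 106]
287 [ 0.589 -0.123  0.222] [73 70 70] [ 0.6   -0.129  0.221] [112 105 105]
295 [ 0.545 -0.192  0.354] [62 61 61] [ 0.549 -0.194  0.353] [62 61 61]
```

>>> apply_moves:
  targets:
    - [0.3,0,0,0,0,0,0]
    - [0.3,0,0,0,0,0,0]
    - [0.3,0.003,0,0.002,0,0,0]
    - [0.3,0.003,0,0.002,0,0,0]
    - [0.1,0,0,0,0,0,0]
    - [0.1,0,0,0,0,0,0]
    - [0.1,0,0,0,0,0,0]
    - [0.1,0,0,0,0,0,0]
  newtons: 5

```text
time_s: 5.22
tcp_pos: [0.5597, -0.1697, 0.2504]
eef_rot: [-180.0, -0.0, -122.9]
contact_force: [-0.4, 0.8, 0.7]
gripper_width: 0.0096
gripper_force: 0.0
```

Run:
```python
from plant import *
from h import *
c=capture("wrist");np.savez("w3.npz",**c); s=capture("scene");np.savez("sc3.npz",**s)
a=c["frame"][150:420,150:420,::-1]; a=cv2.resize(a,(400,400))
b=cv2.resize(s["frame"][90:220,160:290,::-1],(400,400))
cv2.imwrite("pics/w3.png",np.hstack([a,b]))
```

```text
(no output)
```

View pics/w3.png

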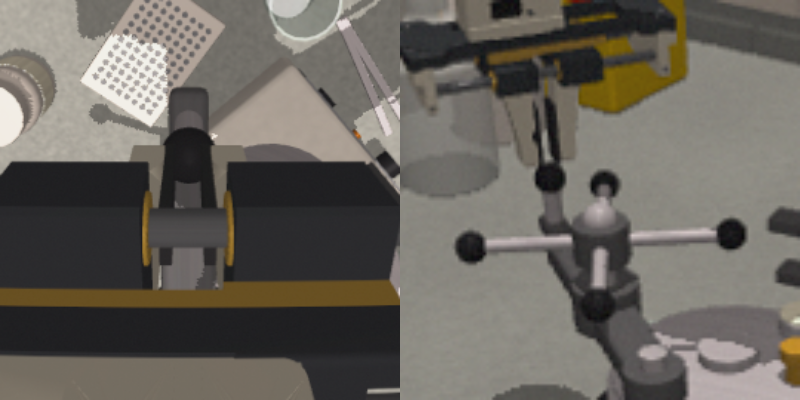

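Run:
```python
from h import *
c=dict(np.load("sc3.npz"));p=cloud(c);f=c["frame"]
for v in range(118,152,3): 
    for u in (204,209,214): print(v,u,p[v,u].round(3),f[v,u],end=' | ')
    print()
c=dict(np.load("w3.npz"));p=cloud(c);f=c["frame"];print('wrist')
for v in range(235,335,8):
    for u in (262,270,277,290): print(v,u,p[v,u].round(3),f[v,u],end=' | ')
    print()
```

```text
118 204 [ 0.591 -0.143  0.34 ] [24 27 26] | 118 209 [ 0.556 -0.162  0.324] [94 87 82] | 118 214 [ 0.572 -0.132  0.336] [91 85 77] | 
121 204 [ 0.076 -0.65   0.049] [106  98  94] | 121 209 [ 0.554 -0.164  0.316] [99 92 84] | 121 214 [ 0.549 -0.154  0.317] [114 108  96] | 
124 204 [ 0.076 -0.652  0.036] [87 83 80] | 124 209 [ 0.561 -0.159  0.312] [22 22 25] | 124 214 [ 0.554 -0.15   0.312] [116 108  98] | 
127 204 [ 0.568 -0.168  0.306] [17 21 23] | 127 209 [ 0.561 -0.159  0.305] [25 26 27] | 127 214 [ 0.551 -0.154  0.302] [115 108  95] | 
130 204 [ 0.57  -0.167  0.3  ] [24 25 26] | 130 209 [ 0.561 -0.16   0.298] [22 22 22] | 130 214 [ 0.553 -0.153  0.296] [113 108  97] | 
133 204 [ 0.573 -0.166  0.293] [15 12 18] | 133 209 [ 0.56  -0.162  0.29 ] [24 13 22] | 133 214 [ 0.555 -0.152  0.29 ] [115 106  96] | 
136 204 [ 0.574 -0.166  0.287] [50 48 43] | 136 209 [ 0.557 -0.167  0.28 ] [17 18 20] | 136 214 [ 0.555 -0.153  0.282] [116 109  98] | 
139 204 [ 0.573 -0.168  0.278] [119 111  99] | 139 209 [ 0.553 -0.171  0.27 ] [16 14 16] | 139 214 [ 0.554 -0.155  0.274] [119 110  97] | 
142 204 [
[... 2155 characters left out ...]
7  0.351] [79 76 76] | 307 270 [ 0.545 -0.196  0.352] [79 76 76] | 307 277 [ 0.544 -0.195  0.352] [79 76 77] | 307 290 [ 0.54  -0.193  0.352] [79 75 76] | 
315 262 [ 0.549 -0.195  0.351] [73 70 71] | 315 270 [ 0.547 -0.193  0.351] [73 71 71] | 315 277 [ 0.545 -0.193  0.352] [72 71 72] | 315 290 [ 0.542 -0.19   0.352] [73 72 72] | 
323 262 [ 0.568 -0.169  0.315] [42 40 41] | 323 270 [ 0.608 -0.105  0.221] [113 107 105] | 323 277 [ 0.604 -0.101  0.221] [111 104 104] | 323 290 [ 0.558 -0.161  0.314] [42 40 40] | 
331 262 [ 0.618 -0.101  0.221] [106 100  99] | 331 270 [ 0.613 -0.098  0.222] [111 108 107] | 331 277 [ 0.608 -0.094  0.221] [111 105 105] | 331 290 [ 0.599 -0.088  0.221] [76 71 72] |
```

Both depth views show the real fingertips at z ≈ 0.268, although the reported TCP is at 0.250. So the fingers end about 37 mm higher than the stated geometry and closed above the ball. Laterally they agree. I'll open, go 35 mm lower and grip again.

>>> apply_moves:
  targets:
    - [0.45,0,0,0,0,0,0]
    - [0.45,0,0,0,0,0,0]
    - [0.45,0,0,0,0,0,0]
    - [0.45,0,0,0,0,0,0]
    - [0.45,0,0,0,0,0,0]
    - [0.45,0,0,0,0,0,0]
    - [0.45,0,0,0.005,0,0,0]
    - [0.45,0,0,0.01,0,0,0]
    - [0.45,0,0,0.01,0,0,0]
    - [0.45,0,0,0.01,0,0,0]
    - [0.1,0,0,0,0,0,0]
    - [0.1,0,0,0,0,0,0]
    - [0.1,0,0,0,0,0,0]
    - [0.1,0,0,0,0,0,0]
    - [0.1,0,0,0,0,0,0]
    - [0.1,0,0,0,0,0,0]
  newtons: 5

```text
time_s: 6.65
tcp_pos: [0.5598, -0.1698, 0.2155]
eef_rot: [-180.0, 0.0, -122.9]
contact_force: [0.1, -1.9, -2.9]
gripper_width: 0.023
gripper_force: 5.0
```

>>> apply_moves:
  targets:
    - [0.1,0,0.0021,0,0,0,0.0056]
    - [0.1,0,0.0041,0,0,0,0.0111]
    - [0.1,0,0.0041,0,0,0,0.0111]
    - [0.1,0,0.0041,0,0,0,0.0111]
    - [0.1,0,0.0041,0,0,0,0.0111]
    - [0.1,0,0.0041,0,0,0,0.0111]
    - [0.1,0,0.0041,0,0,0,0.0111]
    - [0.1,0,0.0041,0,0,0,0.0111]
    - [0.1,0,0.0041,0,0,0,0.0111]
    - [0.1,0,0.0041,0,0,0,0.0111]
    - [0.1,0,0.0041,0,0,0,0.0111]

```text
time_s: 7.57
tcp_pos: [0.5254, -0.143, 0.2155]
eef_rot: [-180.0, 0.0, -133.5]
contact_force: [1.9, 1.1, -2.9]
gripper_width: 0.0235
gripper_force: 5.0
```

Run:
```python
from h import *
# steriliser yaw: base-top rectangle + pot rim centre
P=[]
for n in("scene0","side0"):
    c=dict(np.load(n+".npz"));p=cloud(c);z=p[...,2];f=c["frame"].astype(int)
    m=(abs(z-.05)<.006)&(f.min(-1)>120)&(p[...,0]>.44)&(p[...,0]<.75)&(abs(p[...,1]-.03)<.14)
    m=cv2.morphologyEx(m.astype(np.uint8),cv2.MORPH_OPEN,np.ones((3,3)))>0
    P.append(p[m][:,:2])
    h=(z>.2)&(z<.236)&(f.max(-1)<110)&(p[...,0]<.53)&(p[...,0]>.44)&(p[...,1]>-.03)&(p[...,1]<.1)
    print(n,'hook',p[h].min(0).round(3),p[h].max(0).round(3))
    r=cv2.minAreaRect((P[-1]*1000).astype(np.float32)); print(r)
print(cv2.minAreaRect((np.vstack(P)*1000).astype(np.float32)))
```

```text
scene0 hook [ 0.474 -0.012  0.2  ] [0.504 0.036 0.236]
((591.3341064453125, 16.60468292236328), (228.6069793701172, 209.35997009277344), 9.455450057983398)
side0 hook [ 0.473 -0.009  0.2  ] [0.499 0.036 0.236]
((580.4151000976562, 72.30917358398438), (228.6344757080078, 97.46208953857422), 9.178936004638672)
((590.4241333007812, 17.18603515625), (231.20022583007812, 209.35848999023438), 8.898492813110352)
```

Base rectangle: centre (0.5905, 0.017), yaw ≈ 9.2°, so home is at direction ≈ -170.8°. About 37° to go.

>>> apply_moves:
  targets:
    - [0.1,0,0.0041,0,0,0,0.0111]
    - [0.1,0,0.0041,0,0,0,0.0111]
    - [0.1,0,0.0041,0,0,0,0.0111]
    - [0.1,0,0.0041,0,0,0,0.0111]
    - [0.1,0,0.0041,0,0,0,0.0111]
    - [0.1,0,0.0041,0,0,0,0.0111]
    - [0.1,0,0.0041,0,0,0,0.0111]
    - [0.1,0,0.0041,0,0,0,0.0111]
    - [0.1,0,0.0041,0,0,0,0.0111]
    - [0.1,0,0.0041,0,0,0,0.0111]
    - [0.1,0,0.0041,0,0,0,0.0111]
    - [0.1,0,0.0041,0,0,0,0.0111]
    - [0.1,0,0.0041,0,0,0,0.0111]
    - [0.1,0,0.0041,0,0,0,0.0111]
    - [0.1,0,0.0041,0,0,0,0.0111]
    - [0.1,0,0.0041,0,0,0,0.0111]

```text
time_s: 8.9
tcp_pos: [0.4843, -0.0924, 0.2154]
eef_rot: [-180.0, 0.0, -149.5]
contact_force: [3.7, 0.3, -2.8]
gripper_width: 0.0237
gripper_force: 5.0
```

>>> apply_moves:
  targets:
    - [0.1,0,0.0041,0,0,0,0.0111]
    - [0.1,0,0.0041,0,0,0,0.0111]
    - [0.1,0,0.0041,0,0,0,0.0111]
    - [0.1,0,0.0041,0,0,0,0.0111]
    - [0.1,0,0.0041,0,0,0,0.0111]
    - [0.1,0,0.0041,0,0,0,0.0111]
    - [0.1,0,0.0041,0,0,0,0.0111]
    - [0.1,0,0.0041,0,0,0,0.0111]
    - [0.1,0,0.0041,0,0,0,0.0111]
    - [0.1,0,0.0041,0,0,0,0.0111]
    - [0.1,0,0.0021,0,0,0,0.0056]
    - [0.1,0,0.0021,0,0,0,0.0056]
    - [0.1,0,0.0021,0,0,0,0.0056]
    - [0.1,0,0.0021,0,0,0,0.0056]
    - [0.1,0,0,0,0,0,0]

```text
time_s: 10.15
tcp_pos: [0.4633, -0.0477, 0.2154]
eef_rot: [180.0, 0.0, -161.4]
contact_force: [2.0, 2.2, -1.1]
gripper_width: 0.0232
gripper_force: 5.0
```

>>> apply_moves:
  targets:
    - [0.1,0,0.003,0,0,0,0.008]
    - [0.1,0,0.003,0,0,0,0.008]
    - [0.1,0,0.003,0,0,0,0.008]
    - [0.1,0,0.003,0,0,0,0.008]
    - [0.1,0,0.003,0,0,0,0.008]
    - [0.1,0,0.003,0,0,0,0.008]
    - [0.1,0,0.003,0,0,0,0.008]
    - [0.1,0,0.003,0,0,0,0.008]
    - [0.1,0,0.0015,0,0,0,0.004]
    - [0.1,0,0.0015,0,0,0,0.004]
    - [0.1,0,0.0015,0,0,0,0.004]
    - [0.1,0,0.0015,0,0,0,0.004]

```text
time_s: 11.15
tcp_pos: [0.4553, -0.0191, 0.2154]
eef_rot: [-180.0, -0.0, -168.6]
contact_force: [1.0, -0.6, 0.3]
gripper_width: 0.0236
gripper_force: 5.0
```

>>> apply_moves:
  targets:
    - [0.1,0,0.001,0,0,0,0.0027]
    - [0.1,0,0.001,0,0,0,0.0027]
    - [0.1,0,0.001,0,0,0,0.0027]
    - [0.1,0,0.001,0,0,0,0.0027]
    - [0.1,0,0.001,0,0,0,0.0027]
    - [0.1,0,0.001,0,0,0,0.0027]

```text
time_s: 11.65
tcp_pos: [0.4541, -0.0132, 0.2153]
eef_rot: [-180.0, -0.0, -170.1]
contact_force: [-0.5, -1.8, 2.5]
gripper_width: 0.0236
gripper_force: 5.0
```

>>> apply_moves:
  targets:
    - [0.1,0,0.001,0,0,0,0.0027]
    - [0.1,0,0.001,0,0,0,0.0027]
    - [0.1,0,0.001,0,0,0,0.0027]
    - [0.1,0,0.001,0,0,0,0.0027]

```text
time_s: 11.98
tcp_pos: [0.4534, -0.0093, 0.2153]
eef_rot: [-180.0, -0.0, -171.0]
contact_force: [-1.8, -1.6, 2.7]
gripper_width: 0.0235
gripper_force: 5.0
```

>>> apply_moves:
  targets:
    - [0.1,0,0.0008,0,0,0,0.0021]
    - [0.1,0,0.0008,0,0,0,0.0021]
    - [0.1,0,0.0008,0,0,0,0.0021]

```text
time_s: 12.23
tcp_pos: [0.4531, -0.0069, 0.2153]
eef_rot: [-180.0, -0.0, -171.6]
contact_force: [-2.3, -2.1, 2.6]
gripper_width: 0.023
gripper_force: 5.0
```

>>> apply_moves:
  targets:
    - [0.1,0,0.0008,0,0,0,0.002]
    - [0.1,0,0.0008,0,0,0,0.002]
    - [0.1,0,0.0008,0,0,0,0.002]

```text
time_s: 12.48
tcp_pos: [0.4529, -0.0054, 0.2154]
eef_rot: [-179.9, -0.0, -172.1]
contact_force: [1.1, -10.7, 0.7]
gripper_width: 0.0236
gripper_force: 5.0
```

Contact with the stop at about 10 N: the bridge is home. Releasing, rising and measuring the capstan.

>>> apply_moves:
  targets:
    - [0.5,0,0,0,0,0,0]
    - [0.5,0,0,0,0,0,0]
    - [0.5,0,0,0,0,0,0]
    - [0.5,0,0,0,0,0,0]
    - [0.5,0,0,-0.01,0,0,0]
    - [0.5,0,0,-0.02,0,0,0]
    - [0.5,0,0,-0.03,0,0,0]
    - [0.5,0,0,-0.03,0,0,0]
    - [0,0,0,0,0,0,0]

```text
time_s: 13.23
tcp_pos: [0.4558, -0.0043, 0.3121]
eef_rot: [180.0, 0.5, -172.1]
contact_force: [1.8, 0.1, 1.0]
gripper_width: 0.0408
gripper_force: 0.0
```

```bash
cat > m.py <<'E'
from plant import *
from h import *
import sys
def balls(names,zlo=.24,zhi=.285,save=None):
    for n in names:
        c=capture(n);p=cloud(c);f=c["frame"].astype(int);z=p[...,2]
        if save: cv2.imwrite(f"pics/{save}_{n}.png",c["frame"][:,:,::-1])
        m=(f.max(-1)<60)&(z>zlo)&(z<zhi)&(np.hypot(p[...,0]-.52,p[...,1])<.22)
        cam=c["T"][:3,3]
        for uv,a,q in blobs(m,p,20):
            d=(q-cam)/np.linalg.norm(q-cam); r=q+.008*d
            v=r[:2]-[.589,.017]
            print(n,uv,a,r.round(4),'rad %.4f ang %.1f'%(np.hypot(*v),np.degrees(np.arctan2(v[1],v[0]))))
if __name__=="__main__":
    print(get_state()["tcp_pos"],get_state()["contact_force"]); balls(sys.argv[1].split(","),save=sys.argv[2] if len(sys.argv)>2 else None)
E
python3 m.py scene,side,wrist a
```

```text
[ 0.45584667 -0.00428442  0.31207715] [1.76752175 0.12507645 1.03663999]
scene [293. 150.] 111 [0.4629 0.0024 0.2587] rad 0.1269 ang -173.4
scene [236. 155.] 52 [ 0.5754 -0.0729  0.2648] rad 0.0909 ang -98.6
scene [265. 171.] 163 [0.5988 0.0218 0.261 ] rad 0.0109 ang 26.4
scene [296. 181.] 90 [0.6038 0.1018 0.2642] rad 0.0861 ang 80.1
scene [233. 183.] 87 [0.6764 0.0013 0.2632] rad 0.0888 ang -10.2
side [302. 145.] 42 [ 0.5734 -0.0708  0.2673] rad 0.0892 ang -100.1
side [247. 158.] 57 [0.677  0.003  0.2663] rad 0.0891 ang -9.0
side [284. 177.] 98 [0.5821 0.0267 0.2586] rad 0.0119 ang 125.1
side [347. 182.] 84 [ 0.456  -0.0029  0.2555] rad 0.1345 ang -171.5
side [322. 186.] 76 [0.5018 0.0318 0.2652] rad 0.0884 ang 170.4
side [262. 200.] 73 [0.6043 0.1036 0.2661] rad 0.0879 ang 80.0
wrist [275. 221.] 677 [ 0.4541 -0.0057  0.2553] rad 0.1368 ang -170.4
wrist [302. 282.] 166 [0.5021 0.0237 0.264 ] rad 0.0872 ang 175.6
wrist [271. 340.] 161 [0.5756 0.0081 0.2511] rad 0.0161 ang -146.5
```

Spokes stand at -99.5°, -9.5°, 80° and 170.5° around the hub at (0.589, 0.0165), z ≈ 0.265. Going behind the -99.5° spoke with the fingers closed.

>>> apply_moves:
  targets:
    - [0,0,0,0,0,0,-0.0733]
    - [0,0,0,0,0,0,-0.0733]
    - [0,0,0,0,0,0,-0.0733]
    - [0,0,0,0,0,0,-0.0733]
    - [0,0,0,0,0,0,-0.0733]
    - [0,0,0,0,0,0,-0.0733]
    - [0,0,0,0,0,0,-0.0733]
    - [0,0,0,0,0,0,-0.0733]
    - [0,0,0,0,0,0,-0.0733]
    - [0,0,0,0,0,0,-0.0733]
    - [0,0,0,0,0,0,-0.0733]
    - [0,0.0043,-0.0324,0,0,0,0]
    - [0,0.0043,-0.0324,0,0,0,0]
    - [0,0.0043,-0.0324,0,0,0,0]
    - [0,0.0043,-0.0324,0,0,0,0]
    - [0,0.0043,-0.0324,0,0,0,0]
    - [0,0,0,0,0,0,0]
    - [0,0,0,0,0,0,0]

```text
time_s: 14.88
tcp_pos: [0.6096, -0.0532, 0.3023]
eef_rot: [179.7, -0.1, -99.6]
contact_force: [-0.4, -1.5, -0.4]
gripper_width: 0.0004
gripper_force: 0.0
```

>>> apply_moves:
  targets:
    - [0,0,0,0.01,0,0,0]
    - [0,0,0,0.02,0,0,0]
    - [0,0,0,0.02,0,0,0]
    - [0,0,0,0.015,0,0,0]
    - [0,0,0,0.01,0,0,0]
    - [0,0,0,0,0,0,0]
    - [0,0,0.003,0,0,0,0]
    - [0,0,0.003,0,0,0,0]
    - [0,0,0,0,0,0,0]

```text
time_s: 15.63
tcp_pos: [0.6032, -0.0514, 0.2318]
eef_rot: [-179.9, 0.0, -99.5]
contact_force: [-0.3, -0.4, 0.2]
gripper_width: 0.0006
gripper_force: 0.0
```

Run:
```python
from plant import *
from h import *
print(get_state()["tcp_pos"],get_state()["contact_force"])
s=capture("scene");t=capture("side")
a=cv2.resize(s["frame"][90:220,190:320,::-1],(400,400)); b=cv2.resize(t["frame"][80:230,230:380,::-1],(400,400))
cv2.imwrite("pics/c1.png",np.hstack([a,b]))
p=cloud(t)
```

```text
[ 0.60319538 -0.05141015  0.23180344] [-0.32117133 -0.44006013  0.18873915]
```

View pics/c1.png

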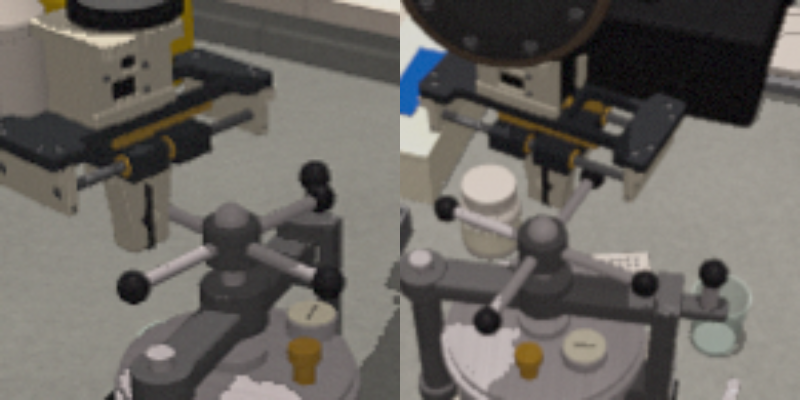

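The views show the bridge home in the hook and the closed fingers beside the spoke, low enough to push it. First stroke: the screw can't meet the lid for at least 1.6 rad.

>>> apply_moves:
  targets:
    - [0,0,0.003,0,0,0,0]
    - [0,0,0.003,0,0,0,0]
    - [0,0,0.003,0,0,0,0]
    - [0,0.0006,0.0023,0,0,0,0.0222]
    - [0,0.0006,0.0023,0,0,0,0.0222]
    - [0,0.0012,0.0045,0,0,0,0.0444]
    - [0,0.0012,0.0045,0,0,0,0.0444]

```text
time_s: 16.32
tcp_pos: [0.5804, -0.0503, 0.2304]
eef_rot: [-180.0, 0.0, -111.7]
contact_force: [2.7, -0.5, -0.4]
gripper_width: 0.0006
gripper_force: 0.9
```

>>> apply_moves:
  targets:
    - [0,0.001,0.0045,0,0,0,0.0444]
    - [0,0.001,0.0045,0,0,0,0.0444]
    - [0,0.001,0.0045,0,0,0,0.0444]
    - [0,0.001,0.0045,0,0,0,0.0444]
    - [0,0.001,0.0045,0,0,0,0.0444]
    - [0,0.001,0.0045,0,0,0,0.0444]
    - [0,0.001,0.0045,0,0,0,0.0444]
    - [0,0.001,0.0045,0,0,0,0.0444]
    - [0,0.001,0.0045,0,0,0,0.0444]
    - [0,0.001,0.0045,0,0,0,0.0444]
    - [0,0.001,0.0045,0,0,0,0.0444]
    - [0,0.001,0.0045,0,0,0,0.0444]
    - [0,0.001,0.0045,0,0,0,0.0444]
    - [0,0.001,0.0045,0,0,0,0.0444]
    - [0,0.001,0.0045,0,0,0,0.0444]
    - [0,0.001,0.0045,0,0,0,0.0444]
    - [0,0.001,0.0045,0,0,0,0.0444]
    - [0,0.001,0.0045,0,0,0,0.0444]

```text
time_s: 17.82
tcp_pos: [0.5227, 0.0023, 0.2302]
eef_rot: [-180.0, -0.1, 176.3]
contact_force: [-0.1, -2.3, -0.8]
gripper_width: 0.0005
gripper_force: 0.9
```

>>> apply_moves:
  targets:
    - [0,0.0005,0.0022,0,0,0,0.0222]
    - [0,0,0,0,0,0,0]

```text
time_s: 17.98
tcp_pos: [0.5225, 0.0049, 0.2302]
eef_rot: [-180.0, -0.0, 174.5]
contact_force: [-0.2, -1.1, 0.5]
gripper_width: 0.0005
gripper_force: 0.3
```

>>> apply_moves:
  targets:
    - [0,0.001,0.0045,0,0,0,0.0444]
    - [0,0.001,0.0045,0,0,0,0.0444]
    - [0,0.001,0.0045,0,0,0,0.0444]

```text
time_s: 18.23
tcp_pos: [0.5216, 0.0182, 0.2301]
eef_rot: [-179.9, -0.1, 162.4]
contact_force: [-0.7, -1.3, -0.6]
gripper_width: 0.0008
gripper_force: 0.9
```

```bash
cat > t.py <<'E'
from plant import *
import numpy as np
s=get_state();t=s["tcp_pos"];psi=np.radians(s["eef_rot"][2]);F=s["contact_force"];M=s["moment"]
x=np.array([np.cos(psi),np.sin(psi)]);y=np.array([np.sin(psi),-np.cos(psi)])
r=t[:2]-[.589,.0165]
print('t',s["time_s"],'psi',s["eef_rot"][2].round(1),'rel x,y',(r@x).round(4),(r@y).round(4),'Fx,Fy tool',(F[:2]@x).round(2),(F[:2]@y).round(2),'Mz',M.round(3),'torque TCP %.3f'%(r[0]*F[1]-r[1]*F[0]),'joints',s["joints"].round(0))
E
python3 t.py
```

```text
t 18.2333 psi 162.4 rel x,y 0.0648 -0.0187 Fx,Fy tool 0.25 -1.48 Mz [-0.547  0.177  0.008] torque TCP 0.091 joints [  24.    5.  -16.   -0.  -68. -131.]
```

>>> apply_moves:
  targets:
    - [0,0.001,0.0045,0,0,0,0.0444]
    - [0,0.001,0.0045,0,0,0,0.0444]
    - [0,0.001,0.0045,0,0,0,0.0444]

```text
time_s: 18.48
tcp_pos: [0.5237, 0.0319, 0.23]
eef_rot: [-179.9, -0.1, 150.4]
contact_force: [-1.3, -1.6, -1.2]
gripper_width: 0.0007
gripper_force: 0.9
```

>>> apply_moves:
  targets:
    - [0,0.001,0.0045,0,0,0,0.0444]
    - [0,0.001,0.0045,0,0,0,0.0444]
    - [0,0.001,0.0045,0,0,0,0.0444]
    - [0,0,0,0,0,0,0]

```text
time_s: 18.82
tcp_pos: [0.5292, 0.0453, 0.23]
eef_rot: [-180.0, -0.0, 138.5]
contact_force: [-0.2, -0.3, -0.4]
gripper_width: 0.0005
gripper_force: 0.4
```

```bash
python3 t.py; python3 m.py scene,side
```

```text
t 18.8167 psi 138.5 rel x,y 0.0639 -0.0181 Fx,Fy tool -0.08 -0.37 Mz [-0.132  0.062  0.051] torque TCP 0.025 joints [  26.    6.  -15.   -0.  -68. -158.]
[0.52918946 0.04532998 0.23000525] [-0.18532431 -0.33598315 -0.43031223]
scene [259. 151.] 39 [ 0.5257 -0.0477  0.2614] rad 0.0905 ang -134.4
scene [306. 166.] 68 [0.5272 0.0782 0.2591] rad 0.0869 ang 135.3
scene [265. 172.] 155 [0.5998 0.0192 0.2568] rad 0.0110 ang 11.7
scene [223. 174.] 73 [ 0.651  -0.0483  0.2589] rad 0.0901 ang -46.5
scene [272. 190.] 95 [0.6519 0.077  0.2593] rad 0.0870 ang 43.6
side [265. 146.] 33 [ 0.6515 -0.0459  0.2633] rad 0.0887 ang -45.2
side [347. 182.] 80 [ 0.4558 -0.0028  0.2555] rad 0.1347 ang -171.5
side [244. 187.] 76 [0.6523 0.0788 0.2609] rad 0.0885 ang 44.3
side [308. 192.] 23 [0.5249 0.0477 0.2561] rad 0.0711 ang 154.4
side [303. 202.] 78 [0.5271 0.08   0.2608] rad 0.0883 ang 134.5
```

Pushed spoke now at 134.5°, capstan turned about 2.2 rad so far and still free. Indexing to the spoke at -135.5°.

>>> apply_moves:
  targets:
    - [0,0,-0.012,0,0,0,0]
    - [0,0,0,-0.025,0,0,0]
    - [0,0,0,-0.025,0,0,0]
    - [0,-0.0039,-0.0072,0,0,0,-0.0733]
    - [0,-0.0039,-0.0072,0,0,0,-0.0733]
    - [0,-0.0039,-0.0072,0,0,0,-0.0733]
    - [0,-0.0039,-0.0072,0,0,0,-0.0733]
    - [0,-0.0039,-0.0072,0,0,0,-0.0733]
    - [0,-0.0039,-0.0072,0,0,0,-0.0733]
    - [0,-0.0039,-0.0072,0,0,0,-0.0733]
    - [0,-0.0039,-0.0072,0,0,0,-0.0733]
    - [0,-0.0039,-0.0072,0,0,0,-0.0733]
    - [0,-0.0039,-0.0072,0,0,0,-0.0733]
    - [0,-0.0039,-0.0072,0,0,0,-0.0733]
    - [0,-0.0039,-0.0072,0,0,0,-0.0733]
    - [0,-0.0039,-0.0072,0,0,0,-0.0733]
    - [0,0,0,0,0,0,0]
    - [0,0,0,0,0,0,0]

```text
time_s: 20.42
tcp_pos: [0.5645, -0.051, 0.2803]
eef_rot: [180.0, -0.0, -135.8]
contact_force: [0.5, 0.1, 0.6]
gripper_width: 0.0003
gripper_force: 0.0
```

```bash
python3 t.py
```

```text
t 20.4167 psi -135.8 rel x,y 0.0646 -0.0313 Fx,Fy tool -0.46 -0.29 Mz [ 0.113 -0.115  0.016] torque TCP 0.033 joints [ 15.   8.  -7.  -0. -75. -60.]
```

>>> apply_moves:
  targets:
    - [0,0,0,0.015,0,0,0]
    - [0,0,0,0.02,0,0,0]
    - [0,0,0,0.02,0,0,0]
    - [0,0,0,0,0,0,0]
    - [0,0,0.004,0,0,0,0]
    - [0,0,0.004,0,0,0,0]
    - [0,0,0.004,0,0,0,0]
    - [0,0.0007,0.003,0,0,0,0.03]
    - [0,0.0007,0.003,0,0,0,0.03]

```text
time_s: 21.17
tcp_pos: [0.5516, -0.0383, 0.2268]
eef_rot: [-179.9, 0.1, -141.2]
contact_force: [0.8, -2.0, -1.6]
gripper_width: 0.0005
gripper_force: 0.9
```

```bash
python3 t.py
```

```text
t 21.1667 psi -141.2 rel x,y 0.0635 -0.0192 Fx,Fy tool 0.61 -2.09 Mz [-0.696 -0.262 -0.016] torque TCP 0.121 joints [ 16.   8. -13.   0. -68. -68.]
```

>>> apply_moves:
  targets:
    - [0,0.0009,0.0037,0,0,0,0.0367]
    - [0,0.0009,0.0037,0,0,0,0.0367]
    - [0,0.0009,0.0037,0,0,0,0.0367]

```text
time_s: 21.42
tcp_pos: [0.5427, -0.0309, 0.2267]
eef_rot: [-179.9, 0.1, -151.2]
contact_force: [0.2, -2.7, -0.6]
gripper_width: 0.0004
gripper_force: 1.0
```

>>> apply_moves:
  targets:
    - [0,0.0009,0.0037,0,0,0,0.0367]
    - [0,0.0009,0.0037,0,0,0,0.0367]
    - [0,0.0009,0.0037,0,0,0,0.0367]

```text
time_s: 21.67
tcp_pos: [0.5354, -0.0221, 0.2266]
eef_rot: [-180.0, 0.1, -161.1]
contact_force: [0.1, -2.5, -1.6]
gripper_width: 0.0005
gripper_force: 1.0
```

>>> apply_moves:
  targets:
    - [0,0.0009,0.0037,0,0,0,0.0367]
    - [0,0.0009,0.0037,0,0,0,0.0367]
    - [0,0.0009,0.0037,0,0,0,0.0367]

```text
time_s: 21.92
tcp_pos: [0.5297, -0.0122, 0.2265]
eef_rot: [-180.0, 0.1, -171.0]
contact_force: [0.3, -3.4, -0.6]
gripper_width: 0.0002
gripper_force: 1.0
```

>>> apply_moves:
  targets:
    - [0,0.0009,0.0037,0,0,0,0.0367]
    - [0,0.0009,0.0037,0,0,0,0.0367]

```text
time_s: 22.08
tcp_pos: [0.5269, -0.0051, 0.2265]
eef_rot: [-180.0, 0.1, -177.6]
contact_force: [0.4, -2.6, -1.3]
gripper_width: 0.0007
gripper_force: 1.5
```

>>> apply_moves:
  targets:
    - [0,0.0009,0.0037,0,0,0,0.0367]
    - [0,0.0009,0.0037,0,0,0,0.0367]
    - [0,0.0009,0.0037,0,0,0,0.0367]

```text
time_s: 22.33
tcp_pos: [0.5242, 0.0053, 0.2264]
eef_rot: [-179.9, 0.0, 172.5]
contact_force: [1.1, -7.4, -2.8]
gripper_width: 0.0005
gripper_force: 3.1
```

```bash
python3 t.py
```

```text
t 22.3333 psi 172.5 rel x,y 0.0628 -0.0195 Fx,Fy tool -2.02 -7.17 Mz [-2.407 -0.5   -0.086] torque TCP 0.490 joints [  22.    6.  -17.    0.  -68. -120.]
```

>>> apply_moves:
  targets:
    - [0,0.0003,0.0011,0,0,0,0.0111]
    - [0,0.0003,0.0011,0,0,0,0.0111]
    - [0,0,0,0,0,0,0]

```text
time_s: 22.58
tcp_pos: [0.5239, 0.0074, 0.2263]
eef_rot: [-179.9, 0.0, 170.6]
contact_force: [0.1, -6.4, -1.3]
gripper_width: 0.0005
gripper_force: 2.8
```

```bash
python3 t.py
```

```text
t 22.5833 psi 170.6 rel x,y 0.0628 -0.0195 Fx,Fy tool -1.18 -6.26 Mz [-2.086 -0.293 -0.075] torque TCP 0.416 joints [  22.    6.  -17.    0.  -68. -122.]
```

The screw has met the lid. The moment shows contact at the finger's inner edge (r ≈ 54 mm). Re-seating so the outer edge bears at about 66 mm.

>>> apply_moves:
  targets:
    - [0,0,-0.003,0,0,0,0]
    - [0,-0.006,0,0,0,0,0.0444]
    - [0,0,0.0015,0,0,0,0]
    - [0,0.0003,0.001,0,0,0,0.0111]
    - [0,0,0,0,0,0,0]

```text
time_s: 23.0
tcp_pos: [0.5304, 0.0063, 0.2264]
eef_rot: [-180.0, 0.1, 165.7]
contact_force: [1.9, -5.8, 1.8]
gripper_width: 0.0003
gripper_force: 2.5
```

```bash
python3 t.py
```

```text
t 23.0 psi 165.7 rel x,y 0.0543 -0.0243 Fx,Fy tool -3.25 -5.2 Mz [-1.811 -0.549  0.   ] torque TCP 0.362 joints [  22.    6.  -16.    0.  -68. -126.]
```

>>> apply_moves:
  targets:
    - [0,0.0003,0.001,0,0,0,0.0111]
    - [0,0.0003,0.001,0,0,0,0.0111]
    - [0,0.0003,0.001,0,0,0,0.0111]
    - [0,0.0003,0.001,0,0,0,0.0111]

```text
time_s: 23.33
tcp_pos: [0.5298, 0.0099, 0.2264]
eef_rot: [-179.9, 0.1, 161.7]
contact_force: [-1.1, -7.4, 3.0]
gripper_width: 0.0005
gripper_force: 3.7
```

```bash
python3 t.py
```

```text
t 23.3333 psi 161.7 rel x,y 0.0541 -0.0248 Fx,Fy tool -1.25 -7.34 Mz [-2.659  0.082  0.044] torque TCP 0.428 joints [  22.    6.  -16.    0.  -68. -131.]
```

>>> apply_moves:
  targets:
    - [0,0.0003,0.001,0,0,0,0.0111]
    - [0,0.0003,0.001,0,0,0,0.0111]
    - [0,0.0003,0.001,0,0,0,0.0111]
    - [0,0.0003,0.001,0,0,0,0.0111]

```text
time_s: 23.67
tcp_pos: [0.5296, 0.0138, 0.2264]
eef_rot: [-179.9, 0.0, 157.7]
contact_force: [-2.5, -8.0, 3.9]
gripper_width: 0.0004
gripper_force: 4.3
```

```bash
python3 t.py
```

```text
t 23.6667 psi 157.7 rel x,y 0.054 -0.025 Fx,Fy tool -0.71 -8.33 Mz [-2.928  0.625  0.043] torque TCP 0.467 joints [  23.    6.  -16.    0.  -68. -135.]
```

>>> apply_moves:
  targets:
    - [0,0.0003,0.001,0,0,0,0.0111]
    - [0,0.0003,0.001,0,0,0,0.0111]
    - [0,0.0003,0.001,0,0,0,0.0111]
    - [0,0.0003,0.001,0,0,0,0.0111]
    - [0,0.0003,0.001,0,0,0,0.0111]

```text
time_s: 24.08
tcp_pos: [0.5295, 0.0186, 0.2262]
eef_rot: [-179.8, -0.0, 152.7]
contact_force: [-5.2, -9.7, 5.8]
gripper_width: 0.0007
gripper_force: 5.1
```

```bash
python3 t.py
```

```text
t 24.0833 psi 152.7 rel x,y 0.0538 -0.0254 Fx,Fy tool 0.17 -10.98 Mz [-3.255  1.517  0.106] torque TCP 0.586 joints [  23.    6.  -16.    0.  -68. -141.]
```

>>> apply_moves:
  targets:
    - [0,0.0003,0.001,0,0,0,0.0111]
    - [0,0.0002,0.0005,0,0,0,0.0056]

```text
time_s: 24.25
tcp_pos: [0.5296, 0.02, 0.2262]
eef_rot: [-179.8, -0.0, 151.2]
contact_force: [-4.2, -8.5, 6.9]
gripper_width: 0.0002
gripper_force: 5.5
```

```bash
python3 t.py
```

```text
t 24.25 psi 151.2 rel x,y 0.0538 -0.0255 Fx,Fy tool -0.36 -9.44 Mz [-3.441  1.644  0.124] torque TCP 0.517 joints [  23.    6.  -16.    0.  -68. -142.]
```

>>> apply_moves:
  targets:
    - [0,0.0003,0.001,0,0,0,0.0111]
    - [0,0.0003,0.001,0,0,0,0.0111]

```text
time_s: 24.42
tcp_pos: [0.5297, 0.0219, 0.2262]
eef_rot: [-179.8, -0.0, 149.2]
contact_force: [-7.1, -9.4, 6.5]
gripper_width: 0.0008
gripper_force: 5.7
```

```bash
python3 t.py
```

```text
t 24.4167 psi 149.2 rel x,y 0.0537 -0.0257 Fx,Fy tool 1.31 -11.69 Mz [-3.376  2.127  0.118] torque TCP 0.594 joints [  24.    6.  -16.    0.  -68. -144.]
```

>>> apply_moves:
  targets:
    - [0,0.0003,0.001,0,0,0,0.0111]
    - [0,0.0003,0.001,0,0,0,0.0111]

```text
time_s: 24.58
tcp_pos: [0.53, 0.0238, 0.2261]
eef_rot: [-179.7, -0.0, 147.2]
contact_force: [-6.9, -9.7, 7.4]
gripper_width: 0.0005
gripper_force: 6.1
```

```bash
python3 t.py
```

```text
t 24.5833 psi 147.2 rel x,y 0.0536 -0.0258 Fx,Fy tool 0.53 -11.87 Mz [-3.313  2.547  0.151] torque TCP 0.622 joints [  24.    6.  -16.    0.  -68. -147.]
```

Tangential push about 12 N at 64 mm (≈ 0.77 N m): hand-tight. Backing off, rising clear and checking.

>>> apply_moves:
  targets:
    - [0,0,-0.005,0,0,0,0]
    - [0,0,-0.01,0,0,0,0]
    - [0,0,0,-0.02,0,0,0]
    - [0,0,0,-0.03,0,0,0]
    - [0,0,0,-0.03,0,0,0]
    - [0,0,0,-0.03,0,0,0]
    - [0,0,0,-0.03,0,0,0]
    - [0,0,0,0,0,0,0]
    - [0,0,0,0,0,0,0]

```text
time_s: 25.33
tcp_pos: [0.5245, 0.0138, 0.3673]
eef_rot: [179.8, 0.1, 147.3]
contact_force: [0.5, 0.1, -1.4]
gripper_width: 0.0005
gripper_force: 0.0
```

```bash
python3 t.py; python3 m.py scene,side fin
```

```text
t 25.3333 psi 147.3 rel x,y 0.0528 -0.0372 Fx,Fy tool -0.33 0.34 Mz [ 0.004 -0.113 -0.056] torque TCP -0.006 joints [  23.    2.   -2.   -0.  -85. -146.]
[0.5245358  0.01375119 0.36733897] [ 0.45948598  0.10902008 -1.36787508]
scene [292. 147.] 68 [ 0.4564 -0.0052  0.2534] rad 0.1344 ang -170.5
scene [246. 154.] 49 [ 0.5522 -0.0648  0.2588] rad 0.0897 ang -114.2
scene [301. 160.] 63 [0.5099 0.0541 0.2578] rad 0.0873 ang 154.9
scene [265. 173.] 167 [0.5994 0.0204 0.2548] rad 0.0109 ang 18.3
scene [226. 181.] 79 [ 0.6688 -0.022   0.2569] rad 0.0888 ang -26.1
scene [286. 188.] 89 [0.6273 0.0944 0.2572] rad 0.0863 ang 63.7
side [311. 152.] 50 [ 0.5495 -0.0629  0.2593] rad 0.0892 ang -116.3
side [254. 153.] 44 [ 0.6695 -0.0197  0.2603] rad 0.0885 ang -24.5
side [284. 179.] 111 [0.5837 0.0289 0.2552] rad 0.0130 ang 114.2
side [347. 182.] 84 [ 0.4559 -0.0031  0.255 ] rad 0.1346 ang -171.4
side [315. 195.] 91 [0.5095 0.0548 0.2586] rad 0.0880 ang 154.6
side [253. 197.] 77 [0.6274 0.0963 0.2593] rad 0.0881 ang 64.1
```

View pics/fin_side.png

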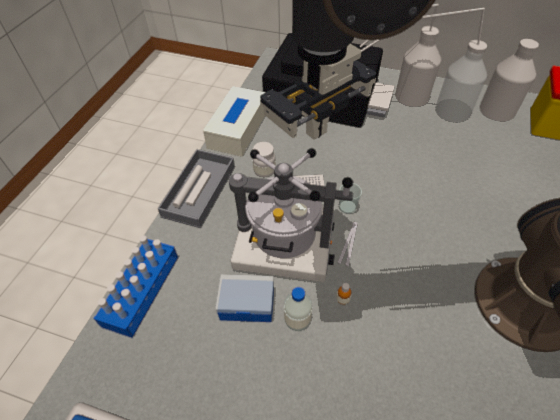

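The final view shows the bridge in the hook with its pin at (347,182), unchanged. The arm is clear and the bystanders are where they were.

```bash
python3 -c "from plant import *; print(close_job())"
```

```text
the job is handed in; nothing more can be done
None
```

The bridge is home in the hook, and the lid is screwed down hand-tight at about 12 N on the spoke at 64 mm from the axis. The arm is clear, nothing else on the bench appears to have moved, and the job was handed in at about 25 s.

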